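# Peel a clean slide tray off its clinging stack and present it

## Robot

A 6-joint arm with a two-finger parallel gripper is mounted at the origin on a cart in front of the work surface, level with it; the furniture and walls round the work are solid. World frame = base frame: x ahead of the robot, y to its left, z up, the work surface at z = 0. Lengths are in m, angles in rad, forces in N, time in s.
With the tool pointing down it reaches from about 0.35 to 0.775 m from the base axis. Payload 7.3 kg.
Tool frame: the origin (TCP) lies on the centre line of the jaws, within the pads' length; the fingertips stand tip_reach ahead of it and the grasp point (between the pads) lies 6 mm ahead of it (tip_reach is the distance from the TCP to the fingertips, in m); x points along the fingers, y is the direction in which the jaws open and shut, and the axes are right-handed (so a half turn about x gives the same grasp; the last joint's range is limited). The gripper opens to 92 mm and grips with 3 to 60 N. Pads are 19 mm wide; open, the fingers measure 130 mm over their backs; the gripper's body (75 mm by 190 mm) begins 47 mm behind the grasp point.
Start: joints at [1.122, 0.342, 1.524, -0, 1.275, -0.146], TCP at [0.157, 0.501, 0.252] pointing down, gripper open.
Joint ranges: [-2.53, 2.53], [-0.77, 2.02], [0.04, 2.7], [-1, 4.14], [0.28, 2.66], [-3.11, 3.11]. Speed limits (rad/s): [2.57, 2.57, 3.14, 3.14, 3.14, 3.14].

## Interface

Orientations are given as [roll, pitch, yaw] about the fixed x, y, z axes, in that order (R = Rz(yaw) Ry(pitch) Rx(roll)).
In Python, from cell import observe, read_camera, get_calibration, hand_in, tip_reach gives the robot as it stands. The module is installed in compiled form; this text tells all that it offers.
- The arm moves only by the shell command python3 -m crank 'ROWS' [FORCE]. ROWS is JSON, a list of rows, each an object of numbers: "fingers": the opening, from -1 (shut) to 1 (fully open); "tx", "ty", "tz": the shift along the tool's x, y, z in units of 40 mm (1.0 is 40 mm); "roll": the turn about the tool's x in units of 10 degrees (1.0 is 10 degrees). In form: [{"fingers": .., "tx": .., "ty": .., "tz": .., "roll": ..}, ...]. A call has exactly 8 rows; each row is the pose to reach, as a shift and turn from the pose commanded when the call began, along the tool's axes at that moment; what a row does not reach only later rows make up. A row lasts 1/8 s, in which the tool goes at most 62.5 mm and 10.7 degrees, less where a joint would pass 70% of its speed; a pose out of reach is approached as far as the arm can. A call with a gripper value outside its range is refused whole. The fingers move at their own pace and stop on an object; FORCE is the grip in N (left out, the last holds). Time passes only in rows, so rows that repeat a pose let the fingers close, or fill a call up. It gives the time, the measured TCP pose, the force and the opening at its end, in the units of the state.
- observe(): the state, without advancing time (a new reading comes with each control period).
- read_camera(name): name is "scene" or "side" or "wrist"; returns (picture, depth): 384x512x3 uint8, red, green, blue; 384x512 float32, m along the optical axis (not along the pixel's ray), 0 where there is no reading.
- get_calibration(name): a dict with "vertical_fov" (degrees; the focal length in pixels is half the picture's height over the tangent of half this angle, whatever the lens; pixels are square), "cx", "cy" (the principal point, pixels), "pose" (4x4, takes a point from camera to world coordinates); the wrist camera has in their place "T_tool_cam" (4x4, takes a point from camera to tool coordinates, whose origin is the TCP and whose axes are the tool frame's). Camera axes: x right, y down, z forward; pixel columns grow to the right and rows downward; lengths in m; the calibration is good to about 2 mm. A picture is of the moment at which its call begins: read the wrist's pose just before it. get_calibration takes no time and is no camera call.
- hand_in(): hands the job in, once; it reports no verdict.
The state is a dict: "time": time; "qpos": joint angles; "qvel": joint speeds; "joint_efforts": joint torques, N m; "tool_pos": TCP position; "tool_rot": TCP orientation; "contact_force": force on the tool from outside, world axes, zero at the start; "torque": the same for the moment, N m; "opening": finger opening in m.
Only numpy, scipy, OpenCV 4.12 (cv2) and the standard library are available. Lean on these libraries where they do the work, as an engineer would, in place of code of your own. Each camera call takes 0.05 s, during which the arm holds its last target. There are 200 camera calls.

## Task

The top slide tray clings to the nested stack of trays below it. Take it by the blue tab on its corner and peel it off: raise the tab corner first while the opposite corner stays seated, then lift it away, leaving the rest of the stack standing where it is and the things around it undisturbed. Present the tray right way up and level, centred over the green-edged mat and at least 10 cm above the worktop, and finish still holding it there by the tab.

Things in the scene. Friction and masses are not known exactly. Their poses are not given: they have to be found in the camera images.
- tray_centre (a point): Middle of the top tray: white formed plastic, rim 160 x 110 mm (x by y), 24 mm high, about 90 g. Point 12 mm above its underside; x along its long side, y along its short side, z up out of the open top. Its foot is 136 x 86 mm. Its lowest 12 mm sit in the next tray, pinched there by springy lugs.
- tray_tab (a point): Point to grasp: the tray's blue upright tab, a plate 6 mm thick, 32 mm long, lengthwise along direction (0.824, 0.566, 0) of the tray frame (tab to opposite corner); axes as tray_centre. Free from 19 mm below the point (its foot, 14 mm wide; tray rim 22 mm below) to 14 mm above. At (-77, -53, +34) mm from tray_centre. Grip across its thickness from above.
- tray_far (a point): Corner of the top tray opposite the tab, in the rim; (+77, +53, +10.5) mm from tray_centre in the tray frame; seated, 10.5 mm above the lower stack's rim. Swinging the tab up by 15 to 18 degrees (50 to 60 mm) about the lower stack's rim just under this corner frees the tray, with about 5 to 10 N; a straight lift takes 10 to 15 N.
- stack_rim (a point): Middle of the mouth of the lower stack: four nested trays like the top one, without tab, on a steel base plate 180 x 130 x 6 mm; 1.6 kg, loose on the worktop. Point at its upper rim's height, 66 mm above the worktop; axes as the seated tray. The seated top tray's rim is 12 mm above it, the tab's top 48 mm above. It stays where it is.
- mat_centre (a point): Middle of the top of the mat, a fixed dark rubber mat with a green edge, 90 x 110 x 3 mm (x by y), where the tray is to be presented.
- timer_mid (a point): Bystander: white bench timer, 66 x 64 x 18 mm; point at half its height.
- oil_dropper_mid (a point): Bystander: small white dropper bottle with a red tip, 26 mm across, 66 mm high; point at half its height.
- specimen_cup_mid (a point): Bystander: specimen cup with a red cap, 60 mm across, 66 mm high; point at half its height.
- marker_mid (a point): Bystander: white marker with a black cap, lying, 130 mm long, 13 mm thick; point in its middle.

How it is judged:
By the outcome, as a careful person would: the job done as asked, in the order asked, and still so for the second after the job is handed in, while the arm keeps its last pose, push and grip.
It also fails if it takes over 45 s, if anything falls off the work surface, if the arm or the gripper's body presses on something with over 40 N, if the wrist force passes 120 N, or if a joint passes its speed limit or range.

## Working session

There is one attempt and no reset: what is moved stays moved. The work goes in short steps, Python scripts to look and compute and a shell command to move; the robot and the scene stay as the last step left them, time stands still between calls to the robot, and variables do not carry over. Pictures are saved under pics/ and viewed, about 8 in all and at most 12, crops included, and the job is handed in when it is done.

```bash
mkdir -p pics; cat > h.py <<'E'
import numpy as np, cv2, sys
from cell import observe, read_camera, get_calibration, hand_in, tip_reach
from scipy.spatial.transform import Rotation as R
def Rt(s): 
    return R.from_euler('xyz', s['tool_rot']).as_matrix()
def cam(name):
    s=observe(); im,d=read_camera(name); c=get_calibration(name)
    f=192/np.tan(np.radians(c['vertical_fov']/2))
    if 'pose' in c: T=np.array(c['pose'])
    else:
        W=np.eye(4); W[:3,:3]=Rt(s); W[:3,3]=s['tool_pos']; T=W@np.array(c['T_tool_cam'])
    return im,d,f,c['cx'],c['cy'],T
def cloud(d,f,cx,cy,T):
    v,u=np.mgrid[:d.shape[0],:d.shape[1]]
    p=np.stack([(u-cx)/f*d,(v-cy)/f*d,d],-1)
    P=p@T[:3,:3].T+T[:3,3]; P[d==0]=np.nan; return P
E
python3 - <<'E'
from h import *
print(observe(), tip_reach if not callable(tip_reach) else tip_reach())
ims=[]
for n in ['scene','side','wrist']:
    im,d,f,cx,cy,T=cam(n); np.savez(f'{n}0.npz',im=im,d=d,k=[f,cx,cy],T=T)
    print(n,f,cx,cy,T[:3,3].round(3),T[:3,2].round(2),(d>0).mean())
    cv2.imwrite(f'pics/{n}0.png',im[:,:,::-1])
E
```

```text
{'time': 0.0, 'qpos': array([ 1.12199935e+00,  3.42745498e-01,  1.52500360e+00,  1.39580300e-05,
        1.27539334e+00, -1.46009305e-01]), 'qvel': array([-6.49524120e-04, -3.05174369e-04, -4.12132773e-04, -1.32029044e-04,
        6.00445561e-04,  8.30430529e-05]), 'joint_efforts': array([ 1.16684889e-03, -4.31244063e+01, -2.44220692e+01,  7.17830588e-02,
        5.60155569e-02, -1.13517217e-04]), 'tool_pos': array([0.15636715, 0.50079515, 0.25103779]), 'tool_rot': array([-1.72541765,  1.56924648, -2.02820939]), 'contact_force': array([0.11846223, 0.61975138, 1.05643202]), 'torque': array([-0.03130991, -0.05308821,  0.01272196]), 'opening': 0.09182437933772869} 0.025
scene 368.83247871219805 257.8658997736778 185.99206421851946 [ 0.038 -0.624  0.786] [ 0.49  0.63 -0.6 ] 0.99603271484375
side 466.54680681748874 246.82969232866608 190.34496259367157 [ 0.367 -1.041  0.849] [ 0.16  0.81 -0.56] 0.9959004720052084
wrist 298.34629551665745 258.02575349408824 192.18462931121894 [0.09  0.523 0.383] [ 0.25 -0.08 -0.97] 0.9939626057942709
```

View pics/scene0.png

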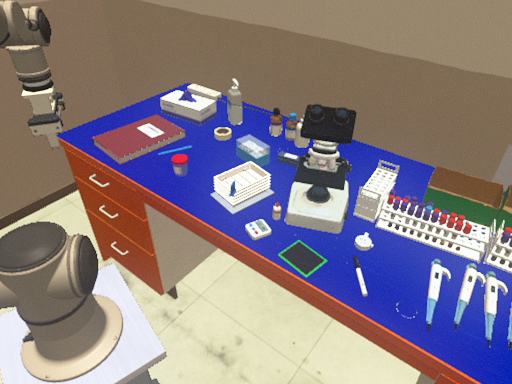

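View pics/side0.png

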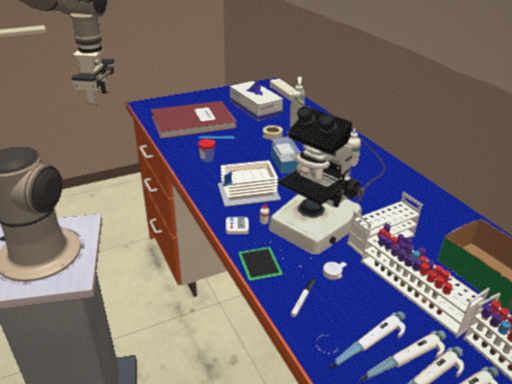

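The scene view shows the stack at about (242,183), with the blue tab at (233,187). The mat is at (302,258), the timer at (258,229), the dropper at (276,211), the cup at (180,165) and the microscope near (320,190). The side view agrees.

```bash
python3 - <<'E'
from h import *
for n in ['scene','side']:
    z=np.load(n+'0.npz'); im=z['im']; P=cloud(z['d'],*z['k'],z['T'])
    hsv=cv2.cvtColor(im,cv2.COLOR_RGB2HSV); H,S,V=[hsv[...,i].astype(int) for i in range(3)]
    X,Y,Z=P[...,0],P[...,1],P[...,2]
    box={'scene':(slice(225,290),slice(265,340)),'side':(slice(235,290),slice(225,295))}[n]
    m=np.zeros(H.shape,bool); m[box]=((H>45)&(H<75)&(S>120)&(V>80))[box]
    q=P[m]; q=q[np.abs(q[:,2])<.02]; r=cv2.minAreaRect((q[:,:2]*1000).astype(np.float32)); print(n,'mat',r,np.nanmedian(q[:,2]))
    bx={'scene':(slice(155,215),slice(205,280)),'side':(slice(150,205),slice(212,285))}[n]
    top=np.zeros(H.shape,bool); top[bx]=((Z>.070)&(Z<.085)&(S<60))[bx]
    q=P[top]; print('rim',top.sum(),cv2.minAreaRect((q[:,:2]*1000).astype(np.float32)))
    t=np.zeros(H.shape,bool); t[bx]=((Z>.085)&(Z<.125))[bx]
    q=P[t]; print('tab',t.sum(), q.mean(0).round(4) if t.sum() else '',q.min(0).round(3),q.max(0).round(3)); print(np.c_[np.argwhere(t),(q*1000).round(),im[t]].astype(int)[:40:2])
    u={'scene':[('timer',258,229),('drop',276,211),('cup',180,165),('mk',360,275),('micro',319,205)],'side':[('timer',237,225),('drop',264,214),('cup',207,150),('mk',303,297)]}[n]
    for a,c,r in u: print(a,P[r,c].round(3))
c=cv2.resize(np.load('scene0.npz')['im'][150:270,190:350],None,fx=4.5,fy=4.5,interpolation=cv2.INTER_CUBIC); cv2.imwrite('pics/crop0.png',c[:,:,::-1])
E
```

```text
scene mat ((577.0728759765625, -143.1341094970703), (89.27850341796875, 108.59969329833984), 5.569628715515137) 0.0030431832175207285
rim 307 ((605.1625366210938, 195.755615234375), (175.55322265625, 113.0759506225586), 2.6190388202667236)
tab 50 [0.5339 0.1375 0.1021] [0.522 0.129 0.085] [0.548 0.148 0.116]
[[180 233 544 147 116 251 255 252]
 [181 232 541 147 113 254 255 249]
 [181 234 547 146 111 118 162 221]
 [182 233 540 141 113  63 122 221]
 [183 231 531 138 116 246 253 246]
 [183 233 540 140 110  54 104 196]
 [184 231 530 137 113 187 216 238]
 [184 233 539 140 107  60  97 171]
 [185 230 524 133 114 215 226 228]
 [185 232 532 134 110  64 108 197]
 [185 234 546 145  97  84 109 140]
 [186 231 525 130 112  66 110 183]
 [186 233 539 140  99  62  75 110]
 [187 230 523 133 107 211 222 209]
 [187 232 533 137 100  66  81 119]
 [187 234 545 144  91  75  94 128]
 [188 231 526 132 102  53  73 118]
 [188 233 538 139  92  66  80 119]
 [189 230 523 133 100 211 224 211]
 [189 232 530 133  96  60  79 116]]
timer [0.538 0.01  0.017]
drop [0.619 0.024 0.037]
cup [0.493 0.41  0.05 ]
mk [ 0.651 -0.
[... 455 characters left out ...]
78]
 [173 230 546 144 107  38  69 124]
 [174 225 530 137 110 155 165 193]
 [174 227 535 130 114  63  94 163]
 [174 229 542 138 108  30  64 121]
 [174 231 549 145 103 109 118 126]
 [175 225 529 130 111  83 105 158]
 [175 227 535 128 111  32  65 117]
 [175 229 542 138 104  25  53  94]
 [175 231 550 146  99 132 140 143]
 [176 224 525 126 110 125 133 147]
 [176 226 532 134 104  31  54 100]
 [176 228 539 140 100  35  57  95]
 [176 230 546 142  98  41  59  95]
 [177 223 523 134 102 194 191 180]
 [177 225 529 130 103  54  68  99]
 [177 227 535 132 102  27  53  94]
 [177 229 542 136  99  25  52  93]]
timer [0.544 0.006 0.016]
drop [0.625 0.017 0.037]
cup [0.504 0.403 0.049]
mk [ 0.655 -0.29   0.009]
```

View pics/crop0.png

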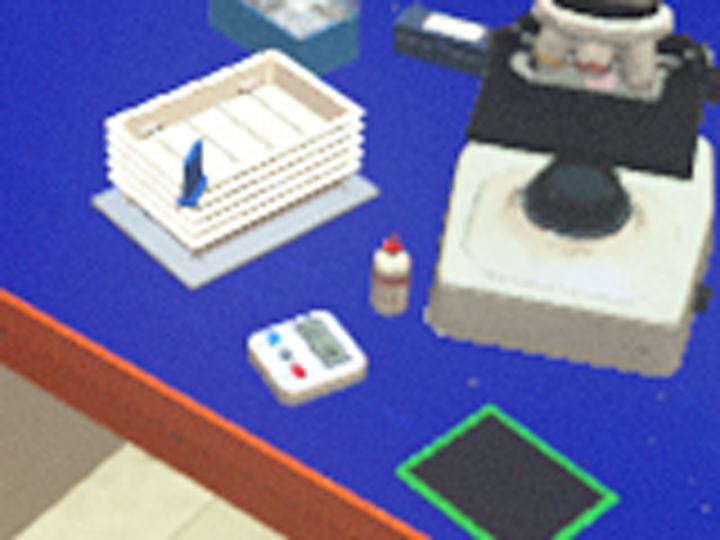

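The crop confirms it: the tab stands upright at crop (193,172), on the robot-side right corner of the stack. Only shifts and roll are available, so the tray has to pivot in the pads during the peel. I then plan to level it by setting its foot down on the mat, grip hard and raise it. Next I compute the standoff.

```bash
cat >> h.py <<'E'
def plan(target_tcp, yawdir=None):
    """shift in tool units to target; roll units to bring tool y along +-yawdir (deg, world)"""
    s=observe(); M=Rt(s); d=M.T@(np.array(target_tcp)-s['tool_pos'])/.04
    print('tcp',s['tool_pos'].round(4),'tx ty tz',d.round(3),'F',s['contact_force'].round(1),'open',round(s['opening'],4),'t',round(s['time'],2))
    if yawdir is not None:
        y=M[:,1]; a=np.degrees(np.arctan2(y[1],y[0])); e=(yawdir-a+90)%180-90
        print('tool y yaw',a.round(1),'world turn',e.round(1),'roll units',round(e*np.sign(M[2,0])/10,3),'q6',s['qpos'][5].round(2))
E
python3 - <<'E'
from h import *
print(Rt(observe()).round(3))
plan([.50,.115,.23],34.5+90)
P=None
z=np.load('scene0.npz');P=cloud(z['d'],*z['k'],z['T'])
b=(P[...,2]>.02)&(P[...,0]>.35)&(P[...,0]<.72)&(P[...,1]>-.25)&(P[...,1]<.1)
q=P[b]; 
for x in np.arange(.5,.72,.03):
    m=(q[:,0]>x)&(q[:,0]<x+.03)
    if m.any(): print(x.round(2),'y',q[m,1].min().round(3),q[m,1].max().round(3),'zmax',q[m,2].max().round(3))
E
```

```text
[[-0.     0.298  0.955]
 [-0.001  0.955 -0.298]
 [-1.    -0.001 -0.   ]]
tcp [0.1564 0.5009 0.2512] tx ty tz [ 0.536 -6.646 11.076] F [ 1.  -1.   0.7] open 0.0915 t 0.15
tool y yaw 72.7 world turn 51.8 roll units -5.185 q6 -0.15
0.5 y -0.002 0.043 zmax 0.021
0.53 y 0.002 0.042 zmax 0.021
0.59 y 0.023 0.043 zmax 0.049
0.62 y -0.032 0.041 zmax 0.068
0.65 y -0.075 0.037 zmax 0.31
0.68 y -0.116 0.063 zmax 0.376
0.71 y -0.128 0.076 zmax 0.378
```

```bash
python3 -m crank '[{"fingers":1,"tx":0.1,"ty":-0.7,"tz":1.2,"roll":-0.6},{"fingers":0.6,"tx":0.2,"ty":-1.6,"tz":2.6,"roll":-1.4},{"fingers":0.3,"tx":0.3,"ty":-2.4,"tz":4.0,"roll":-2.2},{"fingers":0,"tx":0.4,"ty":-3.2,"tz":5.4,"roll":-3.0},{"fingers":0,"tx":0.5,"ty":-4.1,"tz":6.8,"roll":-3.8},{"fingers":0,"tx":0.5,"ty":-4.9,"tz":8.2,"roll":-4.6},{"fingers":0,"tx":0.5,"ty":-5.8,"tz":9.6,"roll":-5.1},{"fingers":0,"tx":0.5,"ty":-6.65,"tz":11.0,"roll":-5.2}]'
python3 - <<'E'
from h import *
plan([.50,.115,.23],124.5)
im,d,f,cx,cy,T=cam('wrist'); np.savez('wrist1.npz',im=im,d=d,k=[f,cx,cy],T=T); cv2.imwrite('pics/wrist1.png',im[:,:,::-1])
E
```

```text
time: 1.15
tool_pos: [0.4827, 0.132, 0.2317]
tool_rot: [1.063, 1.57, 1.669]
contact_force: [1.5, 0.7, 0.3]
opening: 0.046
tcp [0.4827 0.132  0.2317] tx ty tz [ 0.042 -0.596  0.114] F [1.5 0.7 0.3] open 0.046 t 1.15
tool y yaw 124.7 world turn -0.2 roll units 0.021 q6 -2.06
```

View pics/wrist1.png

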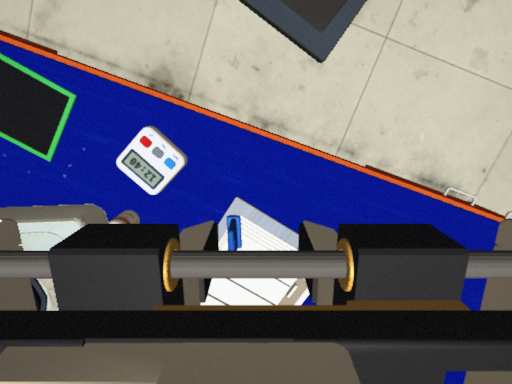

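The wrist view shows the tab at (234,232) between the jaws, lying vertical in the picture (the jaws are well aligned), with the tray below it and the timer and mat at the left.

```bash
cat > tab.py <<'E'
from h import *
im,d,f,cx,cy,T=cam('wrist')
P=cloud(d,f,cx,cy,T); hsv=cv2.cvtColor(im,cv2.COLOR_RGB2HSV); H,S,V=[hsv[...,i].astype(int) for i in range(3)]
zc=float(sys.argv[1]) if len(sys.argv)>1 else .114
b=(H>98)&(H<118)&(S>110)&(V>90)&(P[...,2]>zc-.03)&(P[...,2]<zc+.01)&(np.hypot(P[...,0]-.535,P[...,1]-.135)<.06)
n,l,st,c=cv2.connectedComponentsWithStats(b.astype(np.uint8)); k=1+np.argmax(st[1:,4]); m=l==k
q=P[m]; print('n',m.sum(),'bbox',st[k],'z',np.percentile(q[:,2],[2,50,98]).round(4))
# top edge: ray onto z=zc plane
v,u=np.nonzero(m); r=np.stack([(u-cx)/f,(v-cy)/f,np.ones(len(u))],-1)@T[:3,:3].T
t=(zc-T[2,3])/r[:,2]; g=T[:3,3]+r*t[:,None]
top=q[:,2]>zc-.006
for nm,w in(('all-ray',g),('top-ray',g[top]),('top-depth',q[top])):
    if len(w)>4: print(nm,len(w),cv2.minAreaRect((w[:,:2]*1000).astype(np.float32)),w.mean(0).round(4))
w=(S<60)&(V>120)&(P[...,2]>.072)&(P[...,2]<.084)&(np.hypot(P[...,0]-.613,P[...,1]-.19)<.12)
if w.sum(): print('rim pts',w.sum(),P[w].min(0).round(3),P[w].max(0).round(3))
cv2.imwrite('pics/last.png',im[:,:,::-1])
print('cam',T[:3,3].round(3),T[:3,2].round(2))
E
python3 tab.py
```

```text
n 157 bbox [237 228   9  23 157] z [0.0883 0.1128 0.1142]
all-ray 157 ((530.5806884765625, 138.7851104736328), (21.546871185302734, 7.296034336090088), 33.50551223754883) [0.5319 0.1388 0.114 ]
top-ray 146 ((531.2297973632812, 138.61093139648438), (20.628999710083008, 6.403075695037842), 33.855712890625) [0.5321 0.1386 0.114 ]
top-depth 146 ((532.1148681640625, 138.8673095703125), (20.969058990478516, 6.5444746017456055), 34.04055404663086) [0.5326 0.1389 0.1126]
rim pts 400 [0.519 0.137 0.072] [0.614 0.25  0.081]
cam [0.429 0.089 0.364] [ 0.22  0.14 -0.97]
```

```bash
python3 -c "
from h import *
plan([.5,.119,.18],124)"
```

```text
tcp [0.485  0.1294 0.2313] tx ty tz [ 1.284 -0.423  0.163] F [-0.8  0.2 -0.7] open 0.0458 t 1.25
tool y yaw 124.3 world turn -0.3 roll units 0.033 q6 -2.06
```

```bash
python3 -m crank '[{"fingers":0,"tx":0.4,"ty":-0.1,"tz":0,"roll":0},{"fingers":0,"tx":0.8,"ty":-0.3,"tz":0.1,"roll":0},{"fingers":0,"tx":1.2,"ty":-0.4,"tz":0.15,"roll":0},{"fingers":0,"tx":1.28,"ty":-0.4,"tz":0.15,"roll":0},{"fingers":0,"tx":1.28,"ty":-0.4,"tz":0.15,"roll":0},{"fingers":0,"tx":1.28,"ty":-0.4,"tz":0.15,"roll":0},{"fingers":0,"tx":1.28,"ty":-0.4,"tz":0.15,"roll":0},{"fingers":0,"tx":1.28,"ty":-0.4,"tz":0.15,"roll":0}]'; python3 tab.py; python3 -c "
from h import *
plan([.535,.139,.111],124)"
```

```text
time: 2.25
tool_pos: [0.4958, 0.1241, 0.1808]
tool_rot: [-0.403, 1.57, 0.202]
contact_force: [0.0, -0.0, 0.4]
opening: 0.0458
n 43 bbox [241 279   8   7  43] z [0.1118 0.1132 0.1142]
all-ray 43 ((545.5828857421875, 148.10255432128906), (5.08711051940918, 5.250385284423828), 34.69926071166992) [0.5453 0.148  0.114 ]
top-ray 43 ((545.5828857421875, 148.10255432128906), (5.08711051940918, 5.250385284423828), 34.69926071166992) [0.5453 0.148  0.114 ]
top-depth 43 ((545.9474487304688, 148.2357635498047), (5.512834072113037, 5.337557315826416), 34.51362228393555) [0.5458 0.1482 0.1131]
rim pts 338 [0.519 0.136 0.073] [0.605 0.208 0.08 ]
cam [0.438 0.086 0.313] [ 0.21  0.15 -0.97]
tcp [0.4958 0.1241 0.1808] tx ty tz [ 1.745 -0.25   1.018] F [-0.3 -0.4  0. ] open 0.046 t 2.3
tool y yaw 124.7 world turn -0.7 roll units 0.065 q6 -2.08
```

View pics/last.png

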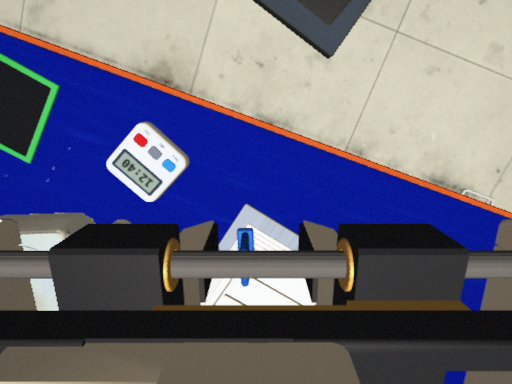

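The tab runs from row 228 to row 286 at column 245. The gripper rod hides its middle, so I measure both visible ends together.

```bash
cat > tab2.py <<'E'
from h import *
zc=.114
im,d,f,cx,cy,T=cam('wrist'); P=cloud(d,f,cx,cy,T); hsv=cv2.cvtColor(im,cv2.COLOR_RGB2HSV); H,S,V=[hsv[...,i].astype(int) for i in range(3)]
b=(H>98)&(H<118)&(S>110)&(V>90)&(np.abs(P[...,2]-zc)<.006)&(np.hypot(P[...,0]-.535,P[...,1]-.14)<.05)
b=cv2.morphologyEx(b.astype(np.uint8),cv2.MORPH_OPEN,np.ones((3,3)))>0
v,u=np.nonzero(b); r=np.stack([(u-cx)/f,(v-cy)/f,np.ones(len(u))],-1)@T[:3,:3].T
g=T[:3,3]+r*((zc-T[2,3])/r[:,2])[:,None]
print(len(u),u.min(),u.max(),v.min(),v.max(),cv2.minAreaRect((g[:,:2]*1000).astype(np.float32)))
q=P[b]; print(cv2.minAreaRect((q[:,:2]*1000).astype(np.float32)),np.median(q[:,2]))
plan([.535,.141,.111],124)
E
python3 tab2.py
```

```text
40 242 247 279 285 ((545.5479736328125, 148.0282745361328), (5.114504814147949, 3.7675952911376953), 34.15085983276367)
((546.0596313476562, 148.29393005371094), (6.386828422546387, 3.837899684906006), 33.91303253173828) 0.11308691450908541
tcp [0.4957 0.1241 0.1807] tx ty tz [ 1.743 -0.209  1.048] F [0.8 0.4 0.2] open 0.0454 t 2.35
tool y yaw 124.6 world turn -0.6 roll units 0.065 q6 -2.08
```

```bash
python3 -m crank '[{"fingers":0,"tx":0,"ty":-0.1,"tz":0.4,"roll":0.05},{"fingers":0,"tx":0,"ty":-0.2,"tz":0.8,"roll":0.05},{"fingers":0,"tx":0,"ty":-0.2,"tz":1.05,"roll":0.05},{"fingers":0,"tx":0.3,"ty":-0.2,"tz":1.05,"roll":0.05},{"fingers":0,"tx":0.7,"ty":-0.2,"tz":1.05,"roll":0.05},{"fingers":0,"tx":1.1,"ty":-0.2,"tz":1.05,"roll":0.05},{"fingers":0,"tx":1.1,"ty":-0.2,"tz":1.05,"roll":0.05},{"fingers":0,"tx":1.1,"ty":-0.2,"tz":1.05,"roll":0.05}]'; python3 tab2.py; python3 - <<'E'
from h import *
im,d,*_=cam('wrist'); cv2.imwrite('pics/w3.png',im[180:330,150:370,::-1].repeat(3,0).repeat(3,1))
E
```

```text
time: 3.35
tool_pos: [0.5349, 0.1413, 0.1366]
tool_rot: [-0.247, 1.571, 0.349]
contact_force: [-0.0, -0.1, -1.1]
opening: 0.0457
399 248 260 214 250 ((531.9201049804688, 138.35226440429688), (21.579763412475586, 6.750748634338379), 34.29288101196289)
((532.8307495117188, 138.8716583251953), (21.68250846862793, 6.997188568115234), 34.28660583496094) 0.11271020715547359
tcp [0.5351 0.1413 0.137 ] tx ty tz [ 0.649 -0.005 -0.008] F [1.2 0.8 1. ] open 0.0459 t 3.4
tool y yaw 124.2 world turn -0.2 roll units 0.015 q6 -2.05
```

View pics/w3.png

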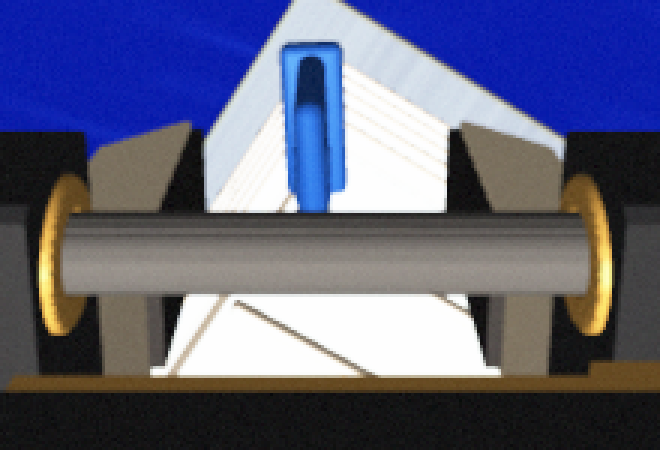

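The near end agrees (tab centre about (0.536, 0.141)) and the jaws straddle the tab evenly to within 1 mm. Now I descend and grip.

```bash
python3 -m crank '[{"fingers":0,"tx":0.3,"ty":0,"tz":0,"roll":0},{"fingers":0,"tx":0.6,"ty":0,"tz":0,"roll":0},{"fingers":0,"tx":0.65,"ty":0,"tz":0,"roll":0},{"fingers":0,"tx":0.65,"ty":0,"tz":0,"roll":0},{"fingers":-1,"tx":0.65,"ty":0,"tz":0,"roll":0},{"fingers":-1,"tx":0.65,"ty":0,"tz":0,"roll":0},{"fingers":-1,"tx":0.65,"ty":0,"tz":0,"roll":0},{"fingers":-1,"tx":0.65,"ty":0,"tz":0,"roll":0}]' 30; python3 -c "
from h import *
plan([.535,.141,.111],124)
print(observe()['torque'])"
```

```text
time: 4.45
tool_pos: [0.535, 0.1413, 0.1107]
tool_rot: [-0.705, 1.57, -0.109]
contact_force: [4.3, -2.0, -0.4]
opening: 0.0107
tcp [0.535  0.1413 0.1107] tx ty tz [-0.008 -0.005 -0.005] F [ 4.3 -2.  -0.4] open 0.0107 t 4.45
tool y yaw 124.2 world turn -0.2 roll units 0.016 q6 -2.05
[-0.36372324 -0.38725083  0.00784654]
```

```bash
python3 -m crank '[{"fingers":-1,"tx":0},{"fingers":-1,"tx":0},{"fingers":-1,"tx":0},{"fingers":-1,"tx":0},{"fingers":-1,"tx":0},{"fingers":-1,"tx":0},{"fingers":-1,"tx":0},{"fingers":-1,"tx":0}]' 30; python3 -c "
from h import *
plan([.535,.141,.111],124)
print(observe()['torque'])
im,*_=cam('side'); cv2.imwrite('pics/s2.png',cv2.resize(im[110:270,180:340],None,fx=3.7,fy=3.7)[:,:,::-1])"
```

```text
tcp [0.535  0.1413 0.1107] tx ty tz [-0.008 -0.005 -0.005] F [ 4.3 -2.  -0.4] open 0.0107 t 4.45
tool y yaw 124.2 world turn -0.2 roll units 0.016 q6 -2.05
[-0.36372324 -0.38725083  0.00784654]invalid input at $[0]: expected keys fingers, tx, ty, tz, roll
```

View pics/s2.png

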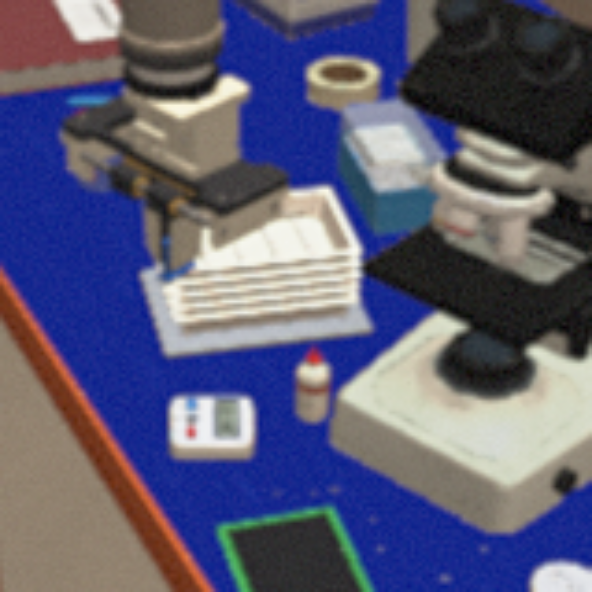

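The gripper is on the tab and nothing has been disturbed. I finish closing and start the peel arc, first 4 degrees.

```bash
python3 -m crank '[{"fingers":-1,"tx":0,"ty":0,"tz":0,"roll":0},{"fingers":-1,"tx":0,"ty":0,"tz":0,"roll":0},{"fingers":-1,"tx":0,"ty":0,"tz":0,"roll":0},{"fingers":-1,"tx":0,"ty":0,"tz":0,"roll":0},{"fingers":-1,"tx":-0.08,"ty":0,"tz":0.02,"roll":0},{"fingers":-1,"tx":-0.16,"ty":0,"tz":0.04,"roll":0},{"fingers":-1,"tx":-0.24,"ty":0,"tz":0.06,"roll":0},{"fingers":-1,"tx":-0.32,"ty":0,"tz":0.08,"roll":0}]' 40; python3 -c "
from h import *
plan([.535,.141,.111],124)
print(observe()['torque'])
im,*_=cam('side'); cv2.imwrite('pics/s3.png',cv2.resize(im[110:230,180:300],None,fx=5,fy=5)[:,:,::-1])"
```

```text
time: 5.5
tool_pos: [0.5369, 0.1431, 0.1231]
tool_rot: [2.739, 1.569, -2.948]
contact_force: [-1.0, -1.1, -7.1]
opening: 0.0058
tcp [0.5369 0.1431 0.1231] tx ty tz [ 0.302 -0.017 -0.067] F [-1.  -1.1 -7.1] open 0.0058 t 5.5
tool y yaw 124.2 world turn -0.2 roll units 0.016 q6 -2.04
[-0.33026179  0.58036482  0.19736625]
```

```bash
python3 -m crank '[{"fingers":-1,"tx":-0.16,"ty":0,"tz":0.05,"roll":0},{"fingers":-1,"tx":-0.32,"ty":0,"tz":0.1,"roll":0},{"fingers":-1,"tx":-0.47,"ty":0,"tz":0.16,"roll":0},{"fingers":-1,"tx":-0.63,"ty":0,"tz":0.22,"roll":0},{"fingers":-1,"tx":-0.78,"ty":0,"tz":0.3,"roll":0},{"fingers":-1,"tx":-0.93,"ty":0,"tz":0.37,"roll":0},{"fingers":-1,"tx":-1.07,"ty":0,"tz":0.45,"roll":0},{"fingers":-1,"tx":-1.07,"ty":0,"tz":0.45,"roll":0}]' 40; python3 -c "
from h import *
plan([.535,.141,.111],124)
print(observe()['torque'])
im,*_=cam('side'); cv2.imwrite('pics/s4.png',cv2.resize(im[110:230,180:300],None,fx=5,fy=5)[:,:,::-1])"
```

```text
time: 6.55
tool_pos: [0.5528, 0.1534, 0.1666]
tool_rot: [-0.393, 1.57, 0.203]
contact_force: [-0.8, 0.1, -0.7]
opening: 0.0058
tcp [0.5528 0.1534 0.1666] tx ty tz [ 1.39  -0.006 -0.544] F [-0.8  0.1 -0.7] open 0.0058 t 6.55
tool y yaw 124.2 world turn -0.2 roll units 0.016 q6 -2.03
[0.01410443 0.08741507 0.02976498]
```

View pics/s4.png

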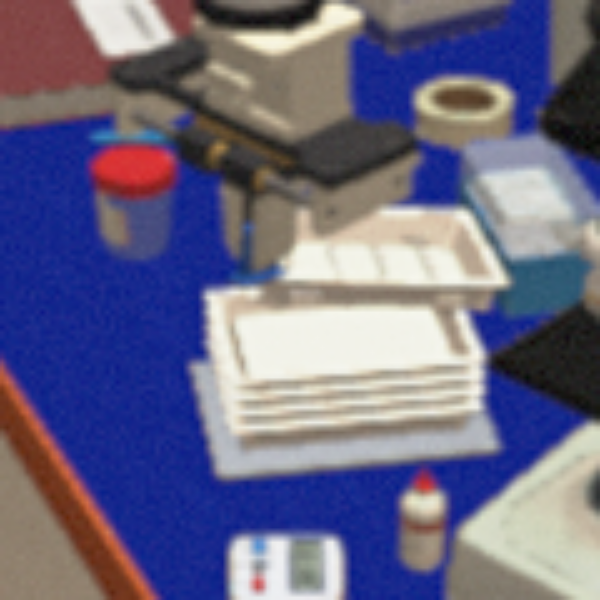

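The tray is peeled: the tab end is raised by about 17°, the far corner is still at the stack's rim, and the stack stands unchanged. Now I grip hard and lift.

```bash
python3 -m crank '[{"fingers":-1,"tx":0,"ty":0,"tz":0,"roll":0},{"fingers":-1,"tx":-0.15,"ty":0,"tz":0,"roll":0},{"fingers":-1,"tx":-0.45,"ty":0,"tz":0,"roll":0},{"fingers":-1,"tx":-0.9,"ty":0,"tz":0,"roll":0},{"fingers":-1,"tx":-1.35,"ty":0,"tz":0,"roll":0},{"fingers":-1,"tx":-1.8,"ty":0,"tz":0,"roll":0},{"fingers":-1,"tx":-2.1,"ty":0,"tz":0,"roll":0},{"fingers":-1,"tx":-2.2,"ty":0,"tz":0,"roll":0}]' 60; cat > tray.py <<'E'
from h import *
# tray points held: white points near expected place, plane of rim
plan([.535,.141,.111],124); print(observe()['torque'].round(3))
s=observe(); M=Rt(s); g=s['tool_pos']+.006*M[:,0]
A=[]
for n in ['scene','side']:
    im,d,f,cx,cy,T=cam(n); P=cloud(d,f,cx,cy,T); S=cv2.cvtColor(im,cv2.COLOR_RGB2HSV)[...,1]
    L=(P-g)@np.stack([M[:,2],M[:,1],[0,0,1]],1)   # along tab->far, across, up
    m=(S<70)&(im.min(-1)>110)&(L[...,0]>.02)&(L[...,0]<.22)&(np.abs(L[...,1])<.095)&(L[...,2]<-.012)&(L[...,2]>-.12)
    q=L[m]; print(n,m.sum(),(q.min(0)*1e3).round(),(q.max(0)*1e3).round())
    # upper envelope vs distance = rim height
    for a in np.arange(.02,.22,.03):
        k=q[(q[:,0]>a)&(q[:,0]<a+.03)]
        if len(k)>5: print('  ',round(a+.015,3),(np.percentile(k[:,2],[5,50,97])*1e3).round(),len(k))
    cv2.imwrite(f'pics/t_{n}.png',im[:,:,::-1])
E
python3 tray.py
```

```text
time: 7.6
tool_pos: [0.5526, 0.1533, 0.2552]
tool_rot: [-0.415, 1.569, 0.181]
contact_force: [-0.4, 1.2, -1.2]
opening: 0.0055
tcp [0.5526 0.1533 0.2552] tx ty tz [ 3.605 -0.005 -0.542] F [-0.4  1.2 -1.2] open 0.0055 t 7.6
tool y yaw 124.2 world turn -0.2 roll units 0.015 q6 -2.03
[0.038 0.058 0.029]
scene 599 [ 20. -87. -74.] [173.  87. -30.]
   0.035 [-55. -43. -31.] 117
   0.065 [-59. -48. -35.] 114
   0.095 [-64. -59. -40.] 98
   0.125 [-69. -63. -45.] 130
   0.155 [-71. -62. -49.] 138
side 668 [ 20. -89. -75.] [179.  63. -33.]
   0.035 [-57. -46. -33.] 63
   0.065 [-63. -59. -38.] 75
   0.095 [-67. -60. -43.] 190
   0.125 [-70. -61. -47.] 182
   0.155 [-73. -62. -51.] 150
   0.185 [-62. -56. -55.] 8
```

```bash
python3 - <<'E'
from h import *
Q=[]
for n in ['scene','side']:
    z=np.load(n+'0.npz'); P=cloud(z['d'],*z['k'],z['T']); Q.append(P.reshape(-1,3))
q=np.vstack(Q); q=q[(q[:,2]>.012)&(q[:,0]>.48)&(q[:,0]<.76)&(q[:,1]>-.27)&(q[:,1]<-.005)]
c=np.array([.5778,-.1432])
for lo,hi in((.012,.05),(.05,.1),(.1,.16),(.16,.24),(.24,.4)):
    k=q[(q[:,2]>lo)&(q[:,2]<hi)]
    if len(k):
        for yaw in (0,4,90):
            a=np.radians(yaw); L=(k[:,:2]-c)@np.array([[np.cos(a),-np.sin(a)],[np.sin(a),np.cos(a)]])
            dd=np.hypot(np.maximum(np.abs(L[:,0])-.08,0),np.maximum(np.abs(L[:,1])-.055,0)); i=np.argsort(dd)[3]
            print(lo,hi,'yaw',yaw,'clear mm',(dd[i]*1e3).round(1),k[i].round(3))
E
```

```text
0.012 0.05 yaw 0 clear mm 23.8 [ 0.677 -0.074  0.015]
0.012 0.05 yaw 4 clear mm 24.7 [ 0.669 -0.063  0.013]
0.012 0.05 yaw 90 clear mm 29.5 [ 0.66  -0.052  0.012]
0.05 0.1 yaw 0 clear mm 43.5 [ 0.7   -0.08   0.051]
0.05 0.1 yaw 4 clear mm 43.1 [ 0.684 -0.052  0.052]
0.05 0.1 yaw 90 clear mm 49.1 [ 0.674 -0.037  0.051]
0.1 0.16 yaw 0 clear mm 44.6 [ 0.695 -0.064  0.157]
0.1 0.16 yaw 4 clear mm 44.8 [ 0.692 -0.059  0.16 ]
0.1 0.16 yaw 90 clear mm 48.2 [ 0.669 -0.031  0.157]
0.16 0.24 yaw 0 clear mm 44.7 [ 0.697 -0.067  0.162]
0.16 0.24 yaw 4 clear mm 45.4 [ 0.692 -0.058  0.162]
0.16 0.24 yaw 90 clear mm 50.5 [ 0.679 -0.043  0.164]
0.24 0.4 yaw 0 clear mm 50.1 [ 0.701 -0.062  0.244]
0.24 0.4 yaw 4 clear mm 50.4 [ 0.692 -0.049  0.248]
0.24 0.4 yaw 90 clear mm 61.8 [ 0.692 -0.045  0.247]
```

```bash
python3 -m crank '[{"fingers":-1,"tx":0,"ty":-0.1,"tz":-0.2,"roll":0},{"fingers":-1,"tx":0,"ty":-0.3,"tz":-0.7,"roll":0},{"fingers":-1,"tx":0,"ty":-0.5,"tz":-1.3,"roll":0},{"fingers":-1,"tx":0,"ty":-0.8,"tz":-2.0,"roll":0},{"fingers":-1,"tx":0,"ty":-1.1,"tz":-2.7,"roll":0},{"fingers":-1,"tx":0,"ty":-1.4,"tz":-3.4,"roll":0},{"fingers":-1,"tx":0,"ty":-1.6,"tz":-4.0,"roll":0},{"fingers":-1,"tx":0,"ty":-1.7,"tz":-4.3,"roll":0}]' 60
python3 -m crank '[{"fingers":-1,"tx":0,"ty":-0.3,"tz":-0.1,"roll":0},{"fingers":-1,"tx":0,"ty":-0.9,"tz":-0.3,"roll":0},{"fingers":-1,"tx":0,"ty":-1.7,"tz":-0.6,"roll":0},{"fingers":-1,"tx":0,"ty":-2.5,"tz":-0.9,"roll":0},{"fingers":-1,"tx":0,"ty":-3.3,"tz":-1.2,"roll":0},{"fingers":-1,"tx":0,"ty":-4.1,"tz":-1.5,"roll":0},{"fingers":-1,"tx":0,"ty":-4.6,"tz":-1.65,"roll":0},{"fingers":-1,"tx":0,"ty":-4.8,"tz":-1.7,"roll":0}]' 60
python3 tray.py; python3 -c "
from h import *
plan([.501,-.196,.2],124)"
```

```text
time: 8.7
tool_pos: [0.4471, -0.0006, 0.2538]
tool_rot: [2.403, 1.57, 2.998]
contact_force: [-0.4, 0.6, -1.2]
opening: 0.0058
time: 9.7
tool_pos: [0.5002, -0.1975, 0.2537]
tool_rot: [1.541, 1.57, 2.136]
contact_force: [-0.9, -0.0, -1.5]
opening: 0.0052
tcp [ 0.5002 -0.1975  0.2537] tx ty tz [3.571 6.515 5.466] F [-0.9 -0.  -1.5] open 0.0052 t 9.7
tool y yaw 124.1 world turn -0.1 roll units 0.011 q6 -2.68
[ 0.045  0.115 -0.021]
scene 671 [ 20. -73. -72.] [156.  88. -30.]
   0.035 [-55. -43. -31.] 161
   0.065 [-60. -52. -36.] 211
   0.095 [-65. -61. -40.] 163
   0.125 [-67. -62. -50.] 84
   0.155 [-71. -63. -52.] 52
side 1057 [ 20. -91. -76.] [179.  56. -31.]
   0.035 [-58. -49. -33.] 124
   0.065 [-62. -59. -38.] 181
   0.095 [-67. -63. -43.] 236
   0.125 [-71. -67. -48.] 256
   0.155 [-73. -63. -51.] 244
   0.185 [-61. -56. -54.] 16
tcp [ 0.5    -0.1967  0.2538] tx ty tz [1.345 0.    0.031] F [-0.2 -0.7 -1.4] open 0.0057 t 9.8
tool y yaw 124.1 world turn -0.1 roll units 0.014 q6 -2.68
```

View pics/t_side.png

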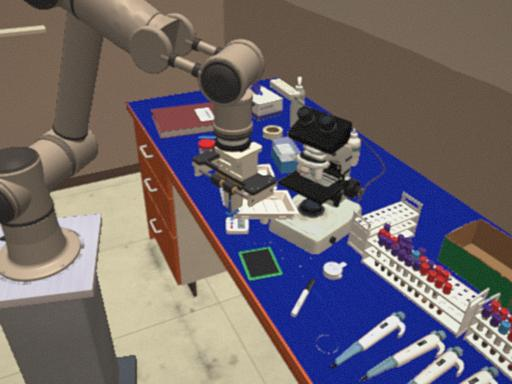

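The side view shows the tray held over the mat, far end lower by about 9°, stable, with nothing touched. I lower it to set the foot on the mat and level it.

```bash
python3 -m crank '[{"fingers":-1,"tx":0.2,"ty":0,"tz":0,"roll":0},{"fingers":-1,"tx":0.7,"ty":0,"tz":0,"roll":0},{"fingers":-1,"tx":1.4,"ty":0,"tz":0.03,"roll":0},{"fingers":-1,"tx":2.1,"ty":0,"tz":0.03,"roll":0},{"fingers":-1,"tx":2.8,"ty":0,"tz":0.03,"roll":0},{"fingers":-1,"tx":3.3,"ty":0,"tz":0.03,"roll":0},{"fingers":-1,"tx":3.6,"ty":0,"tz":0.03,"roll":0},{"fingers":-1,"tx":3.7,"ty":0,"tz":0.03,"roll":0}]' 60
python3 -m crank '[{"fingers":-1,"tx":0.1,"ty":0,"tz":0,"roll":0},{"fingers":-1,"tx":0.25,"ty":0,"tz":0,"roll":0},{"fingers":-1,"tx":0.4,"ty":0,"tz":0,"roll":0},{"fingers":-1,"tx":0.55,"ty":0,"tz":0,"roll":0},{"fingers":-1,"tx":0.7,"ty":0,"tz":0,"roll":0},{"fingers":-1,"tx":0.8,"ty":0,"tz":0,"roll":0},{"fingers":-1,"tx":0.9,"ty":0,"tz":0,"roll":0},{"fingers":-1,"tx":0.9,"ty":0,"tz":0,"roll":0}]' 20
python3 tray.py
```

```text
time: 10.8
tool_pos: [0.5005, -0.1953, 0.1057]
tool_rot: [1.826, 1.57, 2.423]
contact_force: [0.7, -0.2, -0.3]
opening: 0.0054
time: 11.8
tool_pos: [0.5008, -0.196, 0.0699]
tool_rot: [0.611, 1.571, 1.207]
contact_force: [-0.7, -0.1, 1.0]
opening: 0.006
tcp [ 0.5008 -0.196   0.0699] tx ty tz [-1.026  6.492  5.437] F [-0.7 -0.1  1. ] open 0.006 t 11.8
tool y yaw 124.1 world turn -0.1 roll units 0.014 q6 -2.68
[ 0.046 -0.09  -0.044]
scene 255 [ 20. -91. -67.] [220.  88. -25.]
   0.035 [-61. -31. -28.] 84
   0.065 [-60. -41. -30.] 77
   0.095 [-60. -52. -34.] 47
   0.215 [-60. -50. -34.] 45
side 806 [ 20. -90. -70.] [220.  90. -14.]
   0.035 [-54. -47. -30.] 57
   0.065 [-56. -35. -31.] 53
   0.095 [-59. -53. -34.] 123
   0.125 [-61. -56. -36.] 202
   0.155 [-63. -52. -38.] 241
   0.185 [-68. -46. -38.] 62
   0.215 [-66. -23. -16.] 68
```

```bash
python3 -m crank '[{"fingers":-1,"tx":0.06,"ty":0,"tz":0,"roll":0},{"fingers":-1,"tx":0.12,"ty":0,"tz":0,"roll":0},{"fingers":-1,"tx":0.18,"ty":0,"tz":0,"roll":0},{"fingers":-1,"tx":0.22,"ty":0,"tz":0,"roll":0},{"fingers":-1,"tx":0.26,"ty":0,"tz":0,"roll":0},{"fingers":-1,"tx":0.28,"ty":0,"tz":0,"roll":0},{"fingers":-1,"tx":0.28,"ty":0,"tz":0,"roll":0},{"fingers":-1,"tx":0.28,"ty":0,"tz":0,"roll":0}]' 12
python3 tray.py
```

```text
time: 12.9
tool_pos: [0.5003, -0.1962, 0.0594]
tool_rot: [3.076, 1.57, -2.611]
contact_force: [-5.5, -2.4, 6.9]
opening: 0.0054
tcp [ 0.5003 -0.1962  0.0594] tx ty tz [-1.293  6.488  5.453] F [-5.5 -2.4  6.9] open 0.0054 t 12.9
tool y yaw 124.2 world turn -0.2 roll units 0.017 q6 -2.68
[-0.166  0.709  0.048]
scene 223 [ 20. -84. -56.] [220.  91. -15.]
   0.035 [-54. -28. -25.] 54
   0.065 [-53. -35. -25.] 80
   0.095 [-50. -42. -25.] 39
   0.155 [-33. -26. -22.] 27
   0.215 [-55. -42. -15.] 21
side 819 [ 20. -90. -59.] [219.  70. -12.]
   0.035 [-51. -45. -27.] 36
   0.065 [-40. -29. -25.] 41
   0.095 [-50. -44. -25.] 107
   0.125 [-50. -45. -25.] 232
   0.155 [-52. -39. -25.] 296
   0.185 [-57. -32. -24.] 74
   0.215 [-57. -48. -13.] 33
```

The tray is flat on the mat (7 N press). I relax the grip so it settles, grip at 60 N, then lift 120 mm.

```bash
python3 -m crank '[{"fingers":-1,"tx":-0.02,"ty":0,"tz":0,"roll":0},{"fingers":-1,"tx":-0.02,"ty":0,"tz":0,"roll":0},{"fingers":-1,"tx":-0.02,"ty":0,"tz":0,"roll":0},{"fingers":-1,"tx":-0.02,"ty":0,"tz":0,"roll":0},{"fingers":-1,"tx":-0.02,"ty":0,"tz":0,"roll":0},{"fingers":-1,"tx":-0.02,"ty":0,"tz":0,"roll":0},{"fingers":-1,"tx":-0.02,"ty":0,"tz":0,"roll":0},{"fingers":-1,"tx":-0.02,"ty":0,"tz":0,"roll":0}]' 3
python3 tray.py | tail -8
python3 -m crank '[{"fingers":-1,"tx":0,"ty":0,"tz":0,"roll":0},{"fingers":-1,"tx":0,"ty":0,"tz":0,"roll":0},{"fingers":-1,"tx":0,"ty":0,"tz":0,"roll":0},{"fingers":-1,"tx":0,"ty":0,"tz":0,"roll":0},{"fingers":-1,"tx":-0.1,"ty":0,"tz":0,"roll":0},{"fingers":-1,"tx":-0.4,"ty":0,"tz":0,"roll":0},{"fingers":-1,"tx":-0.9,"ty":0,"tz":0,"roll":0},{"fingers":-1,"tx":-1.3,"ty":0,"tz":0,"roll":0}]' 60
python3 -m crank '[{"fingers":-1,"tx":-0.4,"ty":0,"tz":0,"roll":0},{"fingers":-1,"tx":-0.8,"ty":0,"tz":0,"roll":0},{"fingers":-1,"tx":-1.2,"ty":0,"tz":0,"roll":0},{"fingers":-1,"tx":-1.5,"ty":0,"tz":0,"roll":0},{"fingers":-1,"tx":-1.7,"ty":0,"tz":0,"roll":0},{"fingers":-1,"tx":-1.8,"ty":0,"tz":0,"roll":0},{"fingers":-1,"tx":-1.8,"ty":0,"tz":0,"roll":0},{"fingers":-1,"tx":-1.8,"ty":0,"tz":0,"roll":0}]' 60
python3 tray.py
```

```text
time: 14.0
tool_pos: [0.5006, -0.196, 0.0597]
tool_rot: [1.75, 1.571, 2.346]
contact_force: [-2.9, -0.4, 3.8]
opening: 0.006
side 828 [ 20. -90. -58.] [219.  72. -12.]
   0.035 [-51. -45. -25.] 35
   0.065 [-45. -29. -26.] 45
   0.095 [-51. -46. -27.] 108
   0.125 [-51. -45. -26.] 226
   0.155 [-54. -41. -26.] 298
   0.185 [-57. -34. -27.] 74
   0.215 [-57. -39. -12.] 42
time: 15.1
tool_pos: [0.5011, -0.1961, 0.1131]
tool_rot: [-0.933, 1.57, -0.337]
contact_force: [-0.7, -0.1, 0.2]
opening: 0.006
time: 16.1
tool_pos: [0.5005, -0.1958, 0.1832]
tool_rot: [1.92, 1.57, 2.516]
contact_force: [0.4, 0.0, -1.0]
opening: 0.0057
tcp [ 0.5005 -0.1958  0.1832] tx ty tz [1.81  6.483 5.442] F [ 0.4  0.  -1. ] open 0.0057 t 16.1
tool y yaw 124.1 world turn -0.1 roll units 0.015 q6 -2.68
[-0.001  0.108 -0.017]
scene 314 [ 21. -60. -51.] [117.  89. -24.]
   0.035 [-47. -27. -25.] 91
   0.065 [-49. -45. -26.] 127
   0.095 [-49. -45. -26.] 80
   0.125 [-50. -48. -45.] 16
side 865 [ 20. -91. -53.] [185.  43. -25.]
   0.035 [-51. -42. -27.] 94
   0.065 [-51. -38. -27.] 89
   0.095 [-51. -47. -28.] 151
   0.125 [-51. -48. -27.] 224
   0.155 [-50. -42. -27.] 252
   0.185 [-44. -30. -26.] 55
```

View pics/t_scene.png

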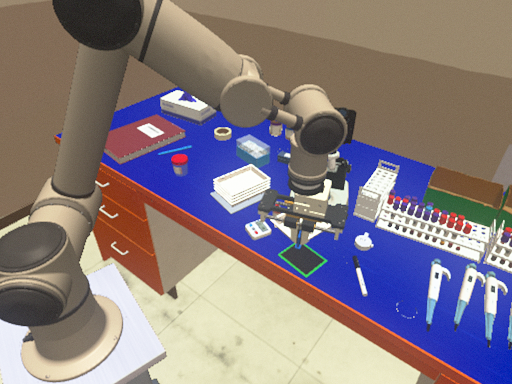

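View pics/t_side.png

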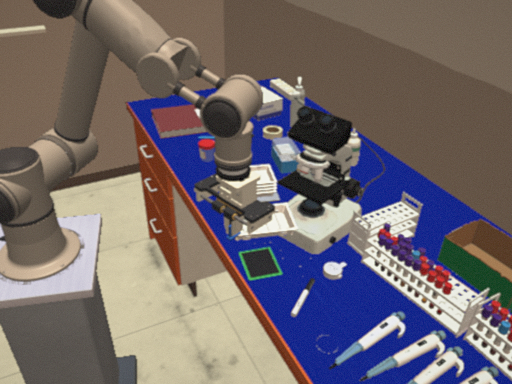

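Both views show the tray level above the mat, the stack in place, and the timer, dropper, cup and marker where they were. Numeric check of centring and of shifts follows.

```bash
python3 - <<'E'
from h import *
pts=[]
for n in ['side','scene']:
    im,d,f,cx,cy,T=cam(n); P=cloud(d,f,cx,cy,T); S=cv2.cvtColor(im,cv2.COLOR_RGB2HSV)[...,1]
    m=(S<70)&(im.min(-1)>110)&(P[...,2]>.143)&(P[...,2]<.158)&(np.abs(P[...,0]-.577)<.11)&(np.abs(P[...,1]+.143)<.08)
    m=cv2.morphologyEx(m.astype(np.uint8),cv2.MORPH_OPEN,np.ones((2,2)))>0
    q=P[m]; pts.append(q); print(n,'rim',len(q),q[:,:2].min(0).round(3),q[:,:2].max(0).round(3))
    m2=(S<70)&(im.min(-1)>110)&(P[...,2]>.12)&(P[...,2]<.16)&(np.abs(P[...,0]-.577)<.11)&(np.abs(P[...,1]+.143)<.08)
    print('  plane',np.linalg.lstsq(np.c_[q,][:, :2].tolist() and np.c_[q[:,:2],np.ones(len(q))],q[:,2],rcond=None)[0].round(3))
    z=np.load(n+'0.npz'); P0=cloud(z['d'],*z['k'],z['T']); diff=np.abs(im.astype(int)-z['im']).max(-1)
    boxes={'scene':dict(timer=(218,240,245,272),cup=(152,178,170,190),marker=(255,298,350,370),stack_base=(190,212,208,240)),
           'side':dict(marker=(278,318,290,316),cup=(138,160,198,205),timer=(228,236,225,250))}[n]
    for k,(a,b,c,e) in boxes.items(): print('  ',k,'median diff',np.median(diff[a:b,c:e]),'changed frac',(diff[a:b,c:e]>50).mean().round(3))
q=np.vstack(pts); print(cv2.minAreaRect((q[:,:2]*1000).astype(np.float32)))
E
```

```text
side rim 265 [nan nan] [nan nan]
 ** On entry to DLASCL parameter number  4 had an illegal value
 ** On entry to DLASCL parameter number  4 had an illegal valueTraceback (most recent call last):
  File "<stdin>", line 9, in <module>
    x, resids, rank, s = _umath_linalg.lstsq(a, b, rcond,
                         ~~~~~~~~~~~~~~~~~~~^^^^^^^^^^^^^
                                             signature=signature)
                                             ^^^^^^^^^^^^^^^^^^^^
    raise LinAlgError("SVD did not converge in Linear Least Squares")
numpy.linalg.LinAlgError: SVD did not converge in Linear Least Squares
```

```bash
python3 - <<'E'
from h import *
pts=[]
for n in ['side','scene']:
    im,d,f,cx,cy,T=cam(n); P=cloud(d,f,cx,cy,T); S=cv2.cvtColor(im,cv2.COLOR_RGB2HSV)[...,1]
    m=(S<70)&(im.min(-1)>110)&(P[...,2]>.143)&(P[...,2]<.158)&(np.abs(P[...,0]-.577)<.11)&(np.abs(P[...,1]+.143)<.08)
    q=P[m]; pts.append(q); print(n,'rim',len(q),np.percentile(q[:,:2],[1,99],axis=0).round(3))
    fl=(S<70)&(im.min(-1)>110)&(P[...,2]>.122)&(P[...,2]<.134)&(np.abs(P[...,0]-.577)<.05)&(np.abs(P[...,1]+.143)<.03); w=P[fl]
    if len(w)>10: print('  floor slope',len(w),np.linalg.lstsq(np.c_[w[:,:2],np.ones(len(w))],w[:,2],rcond=None)[0].round(3))
    z=np.load(n+'0.npz'); diff=np.abs(im.astype(int)-z['im']).max(-1)
    boxes={'scene':dict(timer=(218,240,245,272),cup=(152,178,170,190),marker=(255,298,350,370),stack_base=(190,212,208,240)),
           'side':dict(marker=(278,318,290,316),cup=(138,160,198,205),dropper_tip=(203,212,258,270))}[n]
    for k,(a,b,c,e) in boxes.items(): print('  ',k,'median diff',np.median(diff[a:b,c:e]),'changed',(diff[a:b,c:e]>50).mean().round(3))
q=np.vstack(pts); print(cv2.minAreaRect((q[:,:2]*1000).astype(np.float32)))
E
```

```text
side rim 281 [[ 0.516 -0.202]
 [ 0.657 -0.091]]
  floor slope 222 [ 0.005 -0.01   0.125]
   marker median diff 5.0 changed 0.0
   cup median diff 3.0 changed 0.0
   dropper_tip median diff 80.0 changed 0.991
scene rim 144 [[ 0.497 -0.198]
 [ 0.605 -0.089]]
  floor slope 61 [-0.014 -0.012  0.136]
   timer median diff 3.0 changed 0.047
   cup median diff 4.0 changed 0.0
   marker median diff 4.0 changed 0.0
   stack_base median diff 8.0 changed 0.118
((576.8970947265625, -145.4651641845703), (115.78079223632812, 160.5606689453125), 89.97132873535156)
```

```bash
python3 - <<'E'
from h import *
def st(im,P):
    S=cv2.cvtColor(im,cv2.COLOR_RGB2HSV)[...,1]; m=(S<90)&(im.min(-1)>110)&(P[...,2]>.003)&(P[...,2]<.05)&(np.abs(P[...,0]-.612)<.13)&(np.abs(P[...,1]-.194)<.1)&(P[...,1]>.1)
    m=cv2.morphologyEx(m.astype(np.uint8),cv2.MORPH_OPEN,np.ones((3,3)))>0
    v,u=np.nonzero(m); return m.sum(),u.min(),u.max(),v.min(),v.max(),P[m].min(0).round(3),P[m].max(0).round(3)
z=np.load('scene0.npz'); print(st(z['im'],cloud(z['d'],*z['k'],z['T'])))
im,d,f,cx,cy,T=cam('scene'); print(st(im,cloud(d,f,cx,cy,T)))
s=observe(); print(s['tool_pos'].round(4),s['opening'],s['contact_force'].round(1),s['time'])
hand_in()
E
```

```text
(np.int64(776), np.int64(211), np.int64(271), np.int64(183), np.int64(212), array([0.519, 0.129, 0.003]), array([0.702, 0.256, 0.05 ]))
(np.int64(727), np.int64(212), np.int64(268), np.int64(183), np.int64(212), array([0.518, 0.128, 0.003]), array([0.689, 0.261, 0.049]))
[ 0.5007 -0.1959  0.1835] 0.005779613914136022 [ 0.   0.1 -0.5] 16.4
the job is handed in; nothing more can be done
```

The job is handed in at 16.4 s, with the arm still holding the tray by the tab at 60 N over the mat. I peeled it tab corner first along an arc of about 18°, against roughly 7 N, and lifted it away. I then set its foot briefly on the mat to level it, because the arm cannot tilt the tool, and raised it again.

**Last checks that passed:**
- **Centring:** the tray's middle measured about (0.577, -0.145) and the mat's (0.578, -0.143), so it is about 2 mm off centre.
- **Level:** the floor's slope was under about 1° in both views.
- **Height:** the underside is about 12.5 cm above the worktop.
- **Stack:** its base plate is within 1 px (about 1 mm) of where it started along its visible near edges.
- **Bystanders:** the timer, cup and marker show no change in the pictures.

**Not confirmed:**
- **Dropper:** the tray hid it in the side view, so I could not check it numerically. I saw no contact while passing over it.
- **Far corner during the peel:** after the lift the tray hung at about 9°, not the roughly 17° of the arc. I only have one picture of the far corner at the end of the arc, and it appeared to be still at the stack's rim.

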